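Index, lock and mark a hub in the punch fixture

ROBOT

A 7-joint arm with a two-finger parallel gripper is mounted at the origin on a cart in front of the work surface, level with it; the furniture and walls round the work are solid. World frame = base frame: x ahead of the robot, y to its left, z up, the work surface at z = 0. Lengths are in mm, angles in degrees, forces in N, time in s.
With the tool pointing down it reaches from about 400 to 875 mm from the base axis. Payload 19.3 kg.
Tool frame: the origin (TCP) lies midway between the tips of the shut fingers; the grasp point (between the pads) lies 19 mm behind it (bot.pinch_z is the distance from the TCP to the grasp point, in mm); z points along the fingers, y is the line along which they close (so a half turn about z gives the same grasp; the last joint's range is limited). The gripper opens to 85 mm and grips with 20 to 120 N. Pads are 22 mm wide; open, the fingers measure 114 mm over their backs; the gripper's body (76 mm by 85 mm) begins 54 mm behind the grasp point. The pads swing forward as they close: fully open they stand 13 mm farther back than shut.
Start: joints at [-76.96, 29.874, -2.08, 91.645, 1.215, 58.505, -6.463], TCP at [183.405, 597.476, 231.291] pointing down, gripper open.
Joint ranges: [-166.77, 166.77], [-17.47, 122.26], [-85.68, 81.53], [9.62, 139.38], [-72.42, 252.41], [9.2, 110.78], [-144.41, 144.41]. Speed limits (degrees/s): [108.29, 108.29, 136.94, 136.94, 172.46, 172.46, 172.46].

INTERFACE

Orientations are given as a 3x3 rotation matrix whose columns are the frame's x, y, z axes.
In Python, from plant import bot gives the robot as it stands.
- The arm moves only by the tool carry_out, never from a script. Its argument "motion" is a list of rows, each a list of 7 numbers: the opening, from 0 (shut) to 1 (fully open), then the shift along the tool's x, y, z in mm, then the turn, a rotation vector about the tool's x, y, z in degrees. In form: [[hand, tx, ty, tz, rx, ry, rz], ...]. A call has 1 to 12 rows; each row shifts and turns the commanded pose from where the row before left it, along the tool's axes as they then stand; what a row does not reach is not made up. A row lasts 1/12 s, in which the tool goes at most 41.7 mm and 7.16 degrees, less where a joint would pass 70% of its speed; a pose out of reach is approached as far as the arm can. A call with a gripper value outside its range is refused whole. The fingers move at their own pace and stop on an object; the grip force is fixed at half the most. Time passes only in rows, so rows that do not move let the fingers close. It gives the time, the measured TCP pose, the force, the opening and the grip force at its end, in the units of the state.
- bot.get_obs(): the state, without advancing time (a new reading comes with each control period).
- bot.camera(name): name is "side" or "top"; returns the picture (420x560x3 uint8, blue, green, red); there is no depth.
- bot.calibration(name): a dict with "fx", "fy", "cx", "cy" (pixels), "k1" (the pictures are not rectified: a ray, as slopes to the right and down, at radius r is drawn at 1 + k1 r^2 times it, then the intrinsics apply), "eye" and "rotation" of the camera in the world. Camera axes: x right, y down, z forward; pixel columns grow to the right and rows downward; lengths in mm; the calibration is good to about 2 mm. A picture is of the moment at which its call begins. calibration takes no time and is no camera call.
- bot.close_job(): hands the job in; it is judged then, once.
The state is a dict: "t": time; "joint_pos": joint angles; "qd": joint speeds; "effort": joint torques, N m; "tcp_pos": TCP position; "orientation": TCP orientation; "contact_force": force on the tool from outside, world axes, zero at the start; "wrist_torque": the same for the moment, N m; "opening": finger opening in mm; "grasp_force": force on a finger pad.
Only numpy, scipy, OpenCV 4.12 (cv2) and the standard library are available. Lean on these libraries where they do the work, as an engineer would, in place of code of your own. Each camera call takes 0.05 s, during which the arm holds its last target. There are 200 camera calls.

TASK

Mark the hub in the punch fixture: slide the carriage to the right by its black post until it is fully home under the punch, then turn the cam knob clockwise until the sprung follower drops into the cam's notch and locks the carriage. Only then take the white-headed mallet, drive the sprung brass punch all the way down with it and let the punch spring back up, and put the mallet back on its rest as it stood. Leave the green-handled cutters, the jar and the blue driver where they are.

Things in the scene. Friction and masses are not known exactly. Their poses are not given: they have to be found in the camera images.
- fixture: Fixed marking fixture, plate 150 (x) by 325 (y) by 12 mm, turned by up to 0.25 rad; origin on the worktop, x away from the robot, y left, z up. In its frame: knob axis at (0, -105) mm; punch axis at (0, 35) mm, held by a grey tower 36 mm wide, 101 mm high, its column at x 42 to 70 mm; sprung follower bar along the near edge (x about -46 mm, 34 mm high with guides).
- carriage_post (a point): Centre of the black round grip post on the left end of the dark steel carriage: 22 mm diameter, from 48 to 76 mm above the worktop (this point at 62 mm). The post moves with the carriage along the fixture's y axis; 70 mm to the left of the hub that the carriage carries. It can be pinched from above or pushed.
- carriage (a joint): Travel of the carriage in m, 0 = far left, growing as it slides to the fixture's right (-y of fixture); 0.055 = fully home against its stop, hub under the punch. Slides with about 1.5 N friction and stays where it is left.
- knob_grip (a point): On the upright axis of the black bar knob, half-way up the bar, 56 mm above the worktop. The bar is 52 mm long, 16 wide and 32 high (40 to 72 mm); below it a black collar (36 mm diameter) on a brass cam disc of 60 mm diameter, top 28 mm high. The point turns with the knob; its x runs along the bar to the end with the white pointer line, the side of the cam's notch.
- cam_knob (a joint): Angle of the cam knob in rad, growing clockwise seen from above, 0 to 2.2; friction about 0.04 N m. At 1.50 the notch faces the follower's roller: the white pointer then points along -x of fixture, at the roller and a small white mark on the near wall. The notch takes the roller within about 0.15 rad of that; turning much further pushes it out again (about 0.15 N m).
- follower (a joint): Travel of the sprung follower bar in m, to +x of fixture: 0 to 0.001 while its roller rides on the cam's rim, about 0.006 when dropped into the notch. Spring 4 to 5 N. Its red tongue then enters the slot in the carriage's near edge and holds the carriage; with the carriage not home it stops at about 0.0015.
- punch_top (a point): Centre of the top of the punch's brass cap, 26 mm diameter, 128 mm above the worktop when up; moves down with the punch.
- punch (a joint): Depth of the sprung punch in m: 0 = up, 0.012 = fully down (about 5 N); it springs back up by itself.
- mallet_grip (a point): Point to grip on the mallet's level handle, 55 mm from the head's axis, mid of the handle's 16 mm width and 20 mm height (34 mm above the worktop on the rest). The mallet (0.16 to 0.26 kg, nearly all in the head) stands on its head: white, 32 mm diameter, 50 mm high; wooden handle out to 143 mm from the head's axis. x points from handle to head, z up along the head.
- mallet_face (a point): Centre of the mallet head's flat underside, the face to strike with: 55 mm ahead (+x) of mallet_grip and 28 mm below it.
- rest_spot (a point): The spot where the head's underside stands on the mallet's fixed black rubber rest (60 mm wide, 6 mm thick; this point is on its top). The point's -x points along the handle; 125 mm that way a grey fork, 30 mm wide between its prongs, keeps the handle end (prongs up to 47 mm above the worktop, floor at 22.5 mm).
- mallet: The mallet; origin at mallet_face, same axes as mallet_grip.
- cutters: Bystander: green-handled side cutters lying flat, 150 mm long along their y, 76 mm wide, 14 mm high, origin under the centre.
- jar: Bystander: small open clear jar of brass inserts, 44 mm diameter, 29 mm high, origin under its centre.
- blue_driver: Bystander: blue-handled driver 145 mm long lying along its y, 17 mm thick, origin under its centre.

How it is judged (in metres and radians):
On the way, in this order (a step that is already met when the one before it is completed fails the run):
1. the carriage is fully home (within 5 mm of its stop) while the follower still rides on the cam (value of joint carriage above 0.05 m and value of joint follower below 0.003 m), for 0.1 s.
2. the follower has dropped into the notch (more than 4 mm) with the carriage home (value of joint follower above 0.004 m and value of joint carriage above 0.05 m), for 0.2 s.
3. the punch is driven down (more than 10 of its 12 mm) by the mallet with the carriage locked (all of step 2 and value of joint punch above 0.01 m and contact force between mallet and fixture above 0.5 N).
At the end, for the whole second after the job is handed in: The carriage is home within 5 mm, the follower is more than 4 mm down in the notch, the punch is back up within 3 mm, and the mallet stands still on its rest, upright within 0.15 rad, head within 15 mm of its spot, handle within 0.2 rad of the fork's direction (all of step 2 and value of joint punch below 0.003 m and horizontal distance between mallet_face and rest_spot below 0.015 m and distance between mallet_face and rest_spot below 0.017 m and angle between mallet's own z axis and vertical below 0.15 rad and angle between the x axis of mallet_grip and the x axis of rest_spot, either way round below 0.2 rad and linear speed of mallet below 0.02 m/s); the robot touches nothing.
It fails at once if the punch is pressed (more than 6 mm) while the follower is not in the notch (value of joint punch above 0.006 m and value of joint follower below 0.003 m).
It fails at once if the green-handled cutters is moved more than 30 mm (distance of cutters from where it was at the start of the episode above 0.03 m).
It fails at once if the small open jar is moved more than 30 mm (distance of jar from where it was at the start of the episode above 0.03 m).
It fails at once if the blue driver is moved more than 30 mm (distance of blue_driver from where it was at the start of the episode above 0.03 m).
It also fails if it takes over 72 s, if anything falls off the work surface, if the arm or the gripper's body presses on something with over 40 N, if the wrist force passes 120 N, or if a joint passes its speed limit or range.

## Working session

There is one attempt and no reset: what is moved stays moved. The work goes in short steps, Python scripts to look and compute and a tool call to move; the robot and the scene stay as the last step left them, time stands still between calls to the robot, and variables do not carry over. Pictures are saved under pics/ and viewed, at most 10 in all, crops included, and the job is handed in when it is done.

Besides the shell and the picture viewer there is one more tool, called as name([rows], argument=value, ...), one row to a line, values as JSON. carry_out: Moves the arm, as the interface text tells. Its arguments: {"type":"object","properties":{"motion":{"type":"array","items":{"type":"array","items":{"type":"number"}}}},"required":["motion"]}

```bash
mkdir -p pics; ls; python3 - <<'E'
from plant import bot
import cv2,numpy as np
for n in("top","side"):
    cv2.imwrite(f"pics/{n}0.png",bot.camera(n)); c=bot.calibration(n); print(n,c)
o=bot.get_obs();print(o["t"],o["tcp_pos"],np.round(o["orientation"],3),o["opening"],bot.pinch_z)
E
```

```text
pics
top {'fx': 481.3461396164051, 'fy': 481.3461396164051, 'cx': 273.9277066942332, 'cy': 206.69820145990377, 'k1': 0.04014204542679071, 'eye': array([ 271.02415928, -141.18434019, 1374.80239425]), 'rotation': array([[ 0.01490844, -0.98129507,  0.19193154],
       [-0.9997115 , -0.01101327,  0.0213455 ],
       [-0.01883245, -0.1921944 , -0.98117616]])}
side {'fx': 496.3654869212886, 'fy': 496.3654869212886, 'cx': 281.09562168260857, 'cy': 209.35750408903166, 'k1': 0.03836845476335428, 'eye': array([   19.24100459, -1280.98250166,   604.96615369]), 'rotation': array([[ 0.91566584, -0.14928062,  0.37319078],
       [-0.40191826, -0.33031933,  0.85402041],
       [-0.00421657, -0.93198951, -0.36246073]])}
0.1 [183.32237627 597.20548039 230.78189983] [[-0.956  0.293 -0.   ]
 [ 0.293  0.956 -0.001]
 [-0.    -0.001 -1.   ]] 85.09872438192927 18.700000000000003
```

View pics/top0.png

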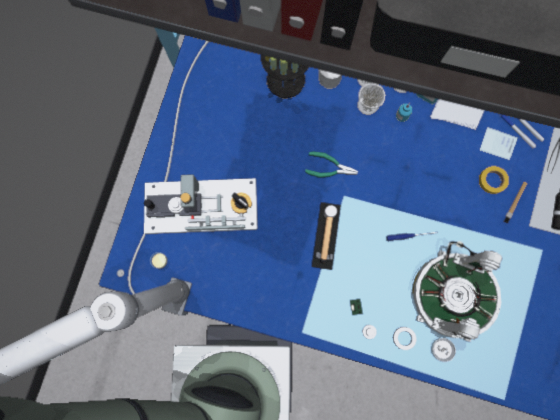

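View pics/side0.png

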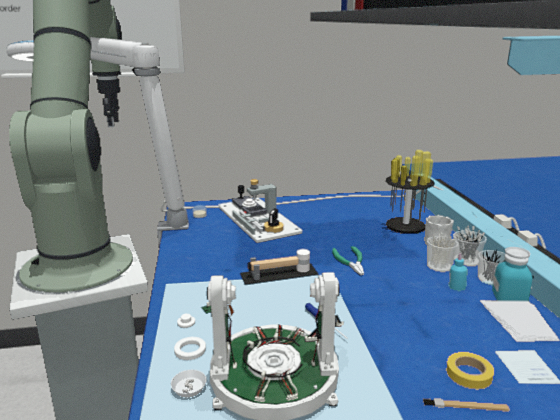

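The top view shows the fixture at pixels (145-257, 178-233), the mallet at (327, 235), the cutters at (332, 165), the jar at (159, 261) and the driver at (410, 237). I'll enlarge it.

```bash
python3 - <<'E'
import cv2,numpy as np
t=cv2.imread("pics/top0.png");s=cv2.imread("pics/side0.png")
a=cv2.resize(t[165:245,135:265],None,fx=6,fy=6,interpolation=cv2.INTER_CUBIC)
cv2.imwrite("pics/c1.png",a)
b=cv2.resize(t[195:275,300:350],None,fx=6,fy=6,interpolation=cv2.INTER_CUBIC)
c=cv2.resize(s[170:290,210:320],None,fx=4,fy=4,interpolation=cv2.INTER_CUBIC)
cv2.imwrite("pics/c2.png",np.hstack([b,c]))
E
```

```text
(no output)
```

View pics/c1.png

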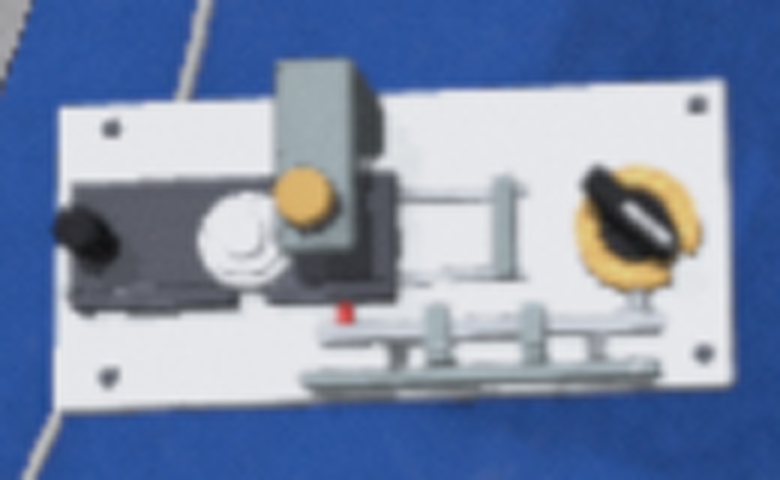

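View pics/c2.png

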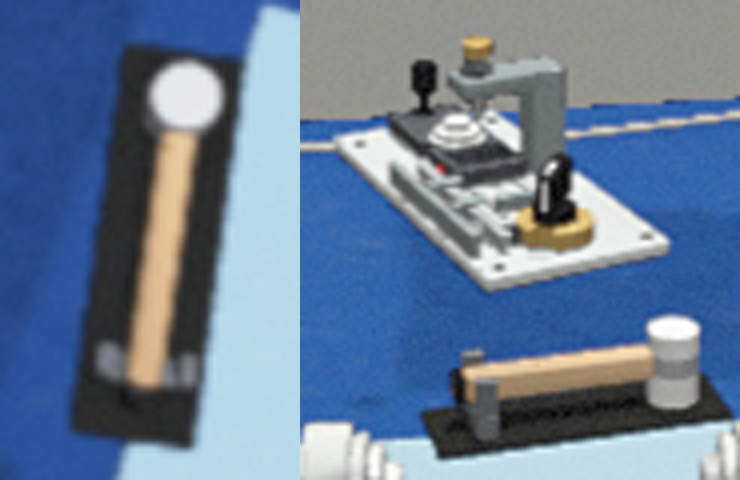

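The crops show:
- **Carriage:** it stands at the left, with the post at about (149, 203).
- **Punch cap:** at (185, 197).
- **Knob:** its pointer points to the lower right, so it needs about 50° clockwise.
- **Mallet:** head at (331, 211), with the handle running down the image to the fork.

Next I'll measure these.

```bash
cat > h.py <<'E'
import cv2,numpy as np
from plant import bot
def ray(n,p):
    c=bot.calibration(n);K=np.array([[c["fx"],0,c["cx"]],[0,c["fy"],c["cy"]],[0,0,1]])
    u=cv2.undistortPoints(np.array([[p]],float),K,np.array([c["k1"],0,0,0,0.]))[0,0]
    return c["eye"],c["rotation"]@np.array([u[0],u[1],1])
def plane(n,p,z):
    e,d=ray(n,p);return (e+d*(z-e[2])/d[2])[:2]
def proj(n,P):
    c=bot.calibration(n);K=np.array([[c["fx"],0,c["cx"]],[0,c["fy"],c["cy"]],[0,0,1]])
    R=c["rotation"].T;return cv2.projectPoints(np.array([P],float),cv2.Rodrigues(R)[0],-R@c["eye"],K,np.array([c["k1"],0,0,0,0.]))[0][0,0]
def tri(pt,ps):
    (e1,d1),(e2,d2)=ray("top",pt),ray("side",ps)
    s=np.linalg.lstsq(np.c_[d1,-d2],e2-e1,rcond=None)[0];a=e1+s[0]*d1;b=e2+s[1]*d2
    return (a+b)/2,np.linalg.norm(a-b)
E
python3 - <<'E'
from h import *
t=cv2.imread("pics/top0.png")
cr=lambda x,y,ox=135,oy=165:(ox+(x+.5)/6-.5,oy+(y+.5)/6-.5)
C=[plane("top",cr(*p),12) for p in[(60,105),(722,80),(735,383),(55,410)]]
ctr=np.mean(C,0);yv=C[0]-C[1]+C[3]-C[2];yv/=np.linalg.norm(yv);th=np.arctan2(-yv[0],yv[1])
R=np.array([[np.cos(th),-np.sin(th)],[np.sin(th),np.cos(th)]])
print("centre",ctr,"theta",np.degrees(th),"sides",[np.linalg.norm(C[i]-C[i-1]) for i in range(4)])
loc=lambda w:R.T@(np.array(w)-ctr)
print("cap",loc(plane("top",cr(303,196),128)), "post top",loc(plane("top",cr(75,228),76)))
print("knob bar ends(top)",[loc(plane("top",cr(*p),72)) for p in((598,180),(680,255))],"line",[loc(plane("top",cr(*p),72)) for p in((622,203),(672,247))],"disc",loc(plane("top",cr(638,228),28)))
W=lambda x,y:ctr+R@np.array([x,y])
print("knob",W(0,-105),"punch",W(0,35))
# mallet head and handle
hs=cv2.cvtColor(t,cv2.COLOR_BGR2HSV)
m=cv2.inRange(hs,(5,60,120),(25,255,255));m[:,:300]=0;m[:,350:]=0;m[:200]=0;m[275:]=0
n=cv2.findNonZero(m)[:,0];vx,vy,x0,y0=cv2.fitLine(n.astype(np.float32),cv2.DIST_L2,0,.01,.01).ravel()
pr=n[:,1];A,B=[plane("top",(x0+(y-y0)*vx/vy,y),44) for y in(pr.min(),pr.max())]
print("handle px",n.min(0),n.max(0),A,B)
w=cv2.inRange(hs,(0,0,170),(180,50,255));w=w[195:222,315:341];nn=cv2.findNonZero(w)[:,0]+[315,195]
print("white px",nn.mean(0),nn.min(0),nn.max(0))
print("head top",plane("top",nn.mean(0),56),"crop",plane("top",cr(187,95,300,195),56))
E
```

```text
centre [540.00327439 102.07107034] theta 2.9028681290915133 sides [np.float64(149.82800648151277), np.float64(322.5488162848359), np.float64(149.22222675838302), np.float64(324.5333428341412)]
cap [-1.14076274 20.32359275] post top [ -0.40308234 135.62226322]
knob bar ends(top) [array([  13.58997827, -105.07604785]), array([ -23.24948954, -142.11887621])] line [array([   2.27102572, -115.94794508]), array([ -19.35265344, -138.53030545])] disc [  -0.64808785 -119.48509588]
knob [545.32078248  -2.79419611] punch [538.2307717  137.02615916]
handle px [321 217] [332 259] [ 503.71925393 -268.07874698] [ 386.25260764 -250.25493707]
white px [330.69387755 210.69387755] [325 206] [336 216]
head top [ 519.4535156  -270.49240381] crop [ 520.23951721 -270.65402956]
```

```bash
python3 - <<'E'
from h import *
print("base",plane("top",(180,300),0),"side",plane("side",(177,222),0))
print("elbow",tri((110,310),(147,55)))
print("end",tri((5,362),(20,50)))
for z in(0,100,200,300,400):print(z,plane("top",(183,290),z))
print("jar",plane("top",(159,261),15),"tcp px",proj("top",[183,597,231]),proj("side",[183,597,231]))
o=bot.get_obs();print(o["tcp_pos"])
E
```

```text
base [270.20316773 148.380327  ] side [298.25722119 178.9529041 ]
elbow (array([253.39891109, 164.29319745, 505.46440317]), np.float64(3.078614347101045))
end (array([ 52.76404097, 339.57046513, 503.58451802]), np.float64(219.2223019749574))
0 [297.8776178 141.4456397]
100 [295.92435829 120.88777764]
200 [293.97109878 100.32991557]
300 [292.01783927  79.7720535 ]
400 [290.06457976  59.21419144]
jar [377.25008518 210.42537582] tcp px [-40.17136961 337.14423338] [113.89549117 127.25064973]
[183.32237627 597.20548039 230.78189983]
```

```bash
python3 - <<'E'
import cv2,numpy as np
t=cv2.imread("pics/top0.png");s=cv2.imread("pics/side0.png")
a=cv2.resize(t[240:420,0:300],(450,270));b=cv2.resize(s[0:240,0:260],(325,300))
c=np.zeros((300,780,3),np.uint8);c[:270,:450]=a;c[:,455:780]=b
cv2.imwrite("pics/c3.png",c)
E
```

```text
(no output)
```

View pics/c3.png

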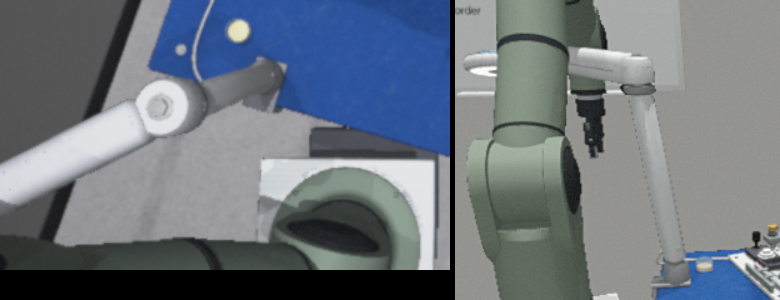

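```bash
python3 - <<'E'
from h import *
for p in((0,365),(50,340)):print("lamp arm top",p,plane("top",p,505))
e,d=ray("side",(98,45));print("lamp arm side: ")
a=plane("top",(110,310),505);b=plane("top",(0,365),505);u=(b-a)/np.linalg.norm(b-a)
for ps in((147,58),(125,50),(100,45),(90,44),(18,42),(18,58)):
    e,d=ray("side",ps); # intersect vertical plane through lamp arm
    nrm=np.array([-u[1],u[0],0]);s=nrm@(np.r_[a,505]-e)/(nrm@d);print(ps,e+s*d)
for ps in((65,145),(62,50),(110,40),(108,70)):
    e,d=ray("side",ps)
    for y in(0,):s=(y-e[1])/d[1];print(ps,"at y0",e+s*d)
    s=(597-e[1])/d[1];print(ps,"at y597",e+s*d)
E
```

```text
lamp arm top (0, 365) [158.33221754 345.02207271]
lamp arm top (50, 340) [200.09934122 264.48874845]
lamp arm side: 
(147, 58) [253.64858831 161.33321529 497.79692841]
(125, 50) [209.34561613 246.71164791 514.55100373]
(100, 45) [153.73341722 353.88464657 523.59865905]
(90, 44) [129.6787691  400.24153987 524.57929321]
(18, 42) [-79.33047792 803.03352058 515.16361991]
(18, 58) [-90.37776081 824.32328179 460.25018689]
(65, 145) at y0 [ 15.45765999   0.         316.80179531]
(65, 145) at y597 [ 13.69443783 597.         182.50322235]
(62, 50) at y0 [ 42.82119653   0.         531.88637062]
(62, 50) at y597 [ 53.81071011 597.         497.82764582]
(110, 40) at y0 [147.94133989   0.         551.74971334]
(110, 40) at y597 [207.92194078 597.         526.94827004]
(108, 70) at y0 [134.77264866   0.         485.37856992]
(108, 70) at y597 [188.61600048 597.         429.6449534 ]
```

carry_out([
  [1,0,0,-20,0,0,0],
  [1,0,0,-30,0,0,0],
])

```text
t: 0.27
tcp_pos: [183.0, 596.1, 279.2]
orientation: [[-0.956, 0.293, -0.001], [0.293, 0.956, -0.005], [-0.0, -0.005, -1.0]]
contact_force: [0.1, 0.4, 0.6]
opening: 85.4
grasp_force: 0.0
```

```bash
python3 - <<'E'
from h import *
o=bot.get_obs();print(o["t"],o["tcp_pos"],o["joint_pos"],np.round(o["effort"],1),o["contact_force"])
E
```

```text
0.2667 [183.02882723 596.12933401 279.15407338] [-77.06322089  27.42378925  -1.9369265   88.36096963   0.97955945
  64.53825783  -6.26240732] [  0.4 -84.9   1.8 -33.8   0.1  -3.4  -0.1] [0.05962836 0.40068716 0.64120199]
```

carry_out([
  [0,0,0,0,0,0,-6.6],
  [0,0,0,0,0,0,-6.6],
  [0,0,0,0,0,0,-6.7],
  [0,-15,-15,0,0,0,0],
  [0,-27,-27,0,0,0,0],
  [0,-27,-27,0,0,0,0],
  [0,-27,-27,0,0,0,0],
  [0,-27,-27,0,0,0,0],
  [0,-27,-27,0,0,0,0],
  [0,-27,-27,0,0,0,0],
  [0,-27,-27,0,0,0,0],
  [0,-15,-15,0,0,0,0],
])

```text
t: 1.27
tcp_pos: [416.0, 385.9, 281.2]
orientation: [[-0.999, -0.046, 0.001], [-0.046, 0.999, -0.001], [-0.001, -0.001, -1.0]]
contact_force: [1.3, -0.6, 0.0]
opening: 0.0
grasp_force: 0.0
```

```bash
python3 - <<'E'
from h import *
o=bot.get_obs();print(o["t"],o["tcp_pos"],o["joint_pos"],np.round(o["effort"],1),o["contact_force"],o["opening"])
E
```

```text
1.2667 [416.01061158 385.92975853 281.18307761] [-47.56881083  21.74473798  -1.77619736  97.09362449   0.84402683
  61.20397536  42.99807175] [ -4.9 -80.5  -0.1 -37.3  -0.2  -0.1  -0.5] [ 1.29974041 -0.56095868  0.04337221] 0.015778108552875675
```

carry_out([
  [0,-27,-27,0,0,0,0],
  [0,-28,-27,0,0,0,0],
  [0,-28,-27,0,0,0,0],
  [0,-27,-25,0,0,0,0],
  [0,0,0,35,0,0,0],
  [0,0,0,40,0,0,0],
  [0,0,0,40,0,0,0],
  [0,0,0,40,0,0,0],
  [0,0,0,40,0,0,0],
  [0,0,0,30,0,0,0],
  [0,0,0,0,0,0,0],
])

```text
t: 2.18
tcp_pos: [525.2, 287.6, 51.1]
orientation: [[-0.999, -0.05, -0.007], [-0.05, 0.999, -0.004], [0.007, -0.004, -1.0]]
contact_force: [-0.1, -0.3, -0.4]
opening: -0.0
grasp_force: 0.0
```

```bash
python3 - <<'E'
from h import *
im=bot.camera("top")
cv2.imwrite("pics/top1.png",cv2.resize(im[160:300,100:270],None,fx=4,fy=4,interpolation=cv2.INTER_CUBIC))
o=bot.get_obs();print(o["t"],o["tcp_pos"],o["joint_pos"],np.round(o["effort"],1),o["contact_force"],o["opening"])
E
```

```text
2.2333 [526.6351637  288.28172911  54.24798274] [-3.43010802e+01  4.10615861e+01 -6.68399378e-02  1.02296950e+02
  6.23036190e-02  3.69179834e+01  5.84385927e+01] [ -0.1 -91.7   3.2 -23.3   0.   -1.4  -0. ] [ 0.63018032 -0.67636846  0.38620567] -0.005918721529007067
```

View pics/top1.png

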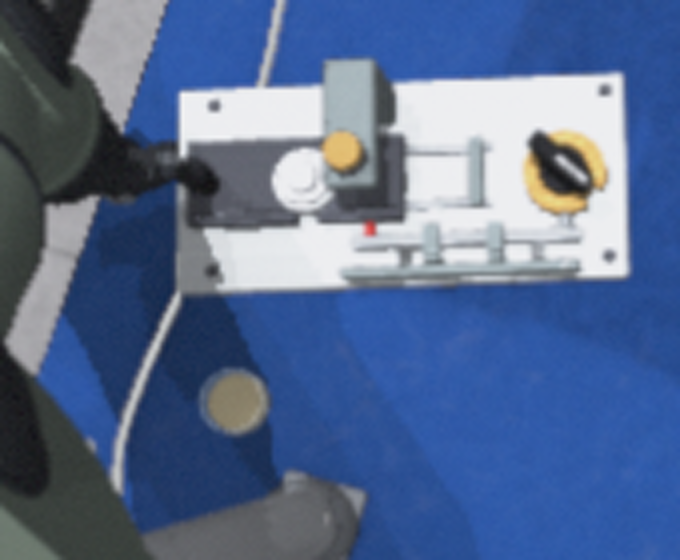

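The closed fingers stand just left of the post with the arm clear of the lamp. Now I'll push.

carry_out([
  [0,-6,-10,0,0,0,0],
  [0,0,-10,0,0,0,0],
  [0,0,-8,0,0,0,0],
  [0,0,-8,0,0,0,0],
  [0,0,-8,0,0,0,0],
  [0,0,-8,0,0,0,0],
  [0,0,-5,0,0,0,0],
  [0,0,0,0,0,0,0],
])

```text
t: 2.9
tcp_pos: [537.0, 230.8, 56.4]
orientation: [[-0.999, -0.048, -0.0], [-0.048, 0.999, -0.001], [0.0, -0.001, -1.0]]
contact_force: [0.7, -0.3, -0.2]
opening: 0.3
grasp_force: 0.0
```

carry_out([
  [0,0,-3,0,0,0,0],
  [0,0,-3,0,0,0,0],
  [0,0,0,0,0,0,0],
])

```text
t: 3.15
tcp_pos: [537.1, 226.1, 56.2]
orientation: [[-0.999, -0.049, -0.0], [-0.049, 0.999, -0.0], [0.0, -0.0, -1.0]]
contact_force: [0.6, 0.5, 0.5]
opening: -0.1
grasp_force: 0.1
```

carry_out([
  [0,0,-4,0,0,0,0],
  [0,0,-4,0,0,0,0],
  [0,0,-3,0,0,0,0],
  [0,0,0,0,0,0,0],
])

```text
t: 3.48
tcp_pos: [537.5, 216.7, 56.3]
orientation: [[-0.999, -0.05, 0.0], [-0.05, 0.999, 0.002], [-0.0, 0.002, -1.0]]
contact_force: [-0.5, 8.2, -1.5]
opening: 0.3
grasp_force: 4.0
```

```bash
python3 - <<'E'
from h import *
im=bot.camera("top")
cv2.imwrite("pics/top2.png",cv2.resize(im[160:240,130:270],None,fx=5,fy=5,interpolation=cv2.INTER_CUBIC))
o=bot.get_obs();print(o["t"],o["tcp_pos"],o["contact_force"],o["opening"])
E
```

```text
3.5333 [537.5685131  216.66799083  56.31177192] [ 0.42128177  8.47010881 -2.05500864] -0.044823848414129216
```

View pics/top2.png

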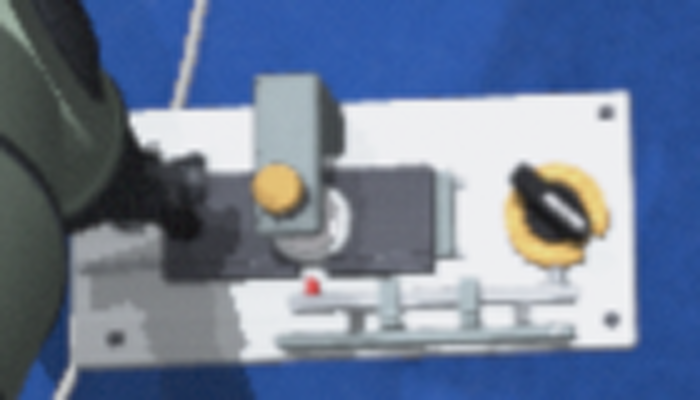

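The carriage rests against its stop bracket at about (440, 215), with an 8 N reaction. Next is the knob.

carry_out([
  [0,0,5,0,0,0,0],
  [0,0,0,-35,0,0,0],
  [0,0,0,-40,0,0,0],
  [0,0,0,-40,0,0,0],
  [0,0,0,-25,0,0,0],
  [0,4,-40,0,0,0,0],
  [0,0,-40,0,0,0,0],
  [0,0,-40,0,0,0,0],
  [0,0,-40,0,0,0,0],
  [0,0,-40,0,0,0,0],
  [0,0,-40,0,0,0,0],
])

```text
t: 4.45
tcp_pos: [544.9, -21.6, 196.4]
orientation: [[-0.999, -0.049, -0.0], [-0.049, 0.999, -0.0], [0.0, -0.0, -1.0]]
contact_force: [0.8, 0.9, 0.2]
opening: -0.3
grasp_force: 0.0
```

carry_out([
  [0.5,0,0,0,0,0,-6.6],
  [0.5,0,0,0,0,0,-6.6],
  [0.5,0,0,0,0,0,-6.6],
  [0.5,0,0,0,0,0,-6.6],
  [0.5,0,0,0,0,0,-6.6],
  [0.5,0,0,0,0,0,-6.6],
  [0.5,0,0,0,0,0,-6.6],
  [0.5,0,0,0,0,0,0],
  [0.5,0,0,0,0,0,0],
])

```text
t: 5.2
tcp_pos: [545.2, -19.8, 196.2]
orientation: [[-0.659, -0.752, -0.0], [-0.752, 0.659, -0.0], [0.0, 0.0, -1.0]]
contact_force: [0.5, 0.2, 0.1]
opening: 42.5
grasp_force: 0.0
```

```bash
python3 - <<'E'
from h import *
o=bot.get_obs();print(o["t"],o["tcp_pos"],o["joint_pos"],o["opening"])
O=np.array(o["orientation"]);print(np.degrees(np.arctan2(O[1,1],O[0,1])),O.T@(np.array([545.2,-17.3,46])-o["tcp_pos"]))
E
```

```text
5.2 [545.2106578  -19.82368734 196.22631427] [  2.798104    25.2958339   -9.29803712 105.49055012   5.20370843
  49.64014944 129.79476763] 42.50327281518097
138.79307916157242 [ -1.93388426   1.64598421 150.2260478 ]
```

carry_out([
  [0.5,-2,1.6,38,0,0,0],
  [0.5,0,0,38,0,0,0],
  [0.5,0,0,38,0,0,0],
  [0.5,0,0,25,0,0,0],
  [0.5,0,0,11,0,0,0],
  [0,0,0,0,0,0,0],
  [0,0,0,0,0,0,0],
  [0,0,0,0,0,0,0],
  [0,0,0,0,0,0,0],
])

```text
t: 5.95
tcp_pos: [546.6, -17.3, 47.6]
orientation: [[-0.657, -0.754, 0.003], [-0.754, 0.657, -0.0], [-0.001, -0.002, -1.0]]
contact_force: [5.6, -2.8, -21.5]
opening: 14.8
grasp_force: 59.4
```

carry_out([
  [0,0,0,0,0,0,5],
  [0,0,0,0,0,0,5],
  [0,0,0,0,0,0,5],
  [0,0,0,0,0,0,5],
  [0,0,0,0,0,0,5],
  [0,0,0,0,0,0,5],
  [0,0,0,0,0,0,5],
  [0,0,0,0,0,0,5],
  [0,0,0,0,0,0,3],
  [0,0,0,0,0,0,3],
  [0,0,0,0,0,0,0],
  [0,0,0,0,0,0,0],
])

```text
t: 6.95
tcp_pos: [546.6, -17.2, 47.6]
orientation: [[-0.999, -0.051, 0.003], [-0.051, 0.999, -0.0], [-0.003, -0.0, -1.0]]
contact_force: [6.0, -4.9, -21.1]
opening: 14.7
grasp_force: 59.4
```

```bash
python3 - <<'E'
from h import *
o=bot.get_obs();O=np.array(o["orientation"]);print(o["t"],o["tcp_pos"],np.degrees(np.arctan2(O[1,1],O[0,1])),o["contact_force"],o["wrist_torque"],o["opening"])
E
```

```text
6.95 [546.63095503 -17.22231256  47.63526276] 92.91984015781978 [  5.97004456  -4.94186677 -21.10783381] [-0.74546735 -1.40039602 -0.04855052] 14.656213695832744
```

carry_out([
  [0.5,0,0,0,0,0,0],
  [0.5,0,0,0,0,0,0],
  [0.5,0,0,-20,0,0,0],
  [0.5,0,0,-38,0,0,0],
  [0.5,0,0,-38,0,0,0],
  [0.5,0,0,-38,0,0,0],
  [0.5,15,-36,0,0,0,3.9],
  [0.5,15,-36,0,0,0,3.9],
  [0.5,15,-36,0,0,0,3.8],
  [0.5,15,-36,0,0,0,0],
  [0.5,10,-30,0,0,0,0],
  [0.5,0,0,0,0,0,0],
])

```text
t: 7.95
tcp_pos: [461.5, -191.0, 181.9]
orientation: [[-0.988, 0.156, 0.001], [0.156, 0.988, -0.002], [-0.002, -0.002, -1.0]]
contact_force: [-1.1, -0.7, -0.1]
opening: 42.6
grasp_force: 0.0
```

```bash
python3 - <<'E'
from h import *
im=bot.camera("top");sd=bot.camera("side")
a=cv2.resize(im[160:240,135:275],None,fx=5,fy=5,interpolation=cv2.INTER_CUBIC)
b=cv2.resize(sd[170:270,200:340],None,fx=5,fy=5)[::2,::2]
cv2.imwrite("pics/c4.png",np.vstack([a,np.pad(cv2.resize(sd[150:200+80,200:340],(300,171)),((0,0),(0,400),(0,0)))]))
o=bot.get_obs();O=np.array(o["orientation"]);print(o["t"],o["tcp_pos"],np.degrees(np.arctan2(O[1,1],O[0,1])),o["joint_pos"])
print("grip delta tool",O.T@(np.array([465.2,-262.2,17])-o["tcp_pos"]))
print("side head top proj",proj("side",[519.6,-270.5,56]),"expect 303.2 251; top",proj("top",[519.6,-270.5,56]))
E
```

```text
8.05 [ 464.30667509 -186.47125642  181.62134968] 81.27455362102472 [  6.23597134  22.81038308  11.46887157 113.65214093  -6.42263824
  44.00898769 102.72307204]
grip delta tool [-12.01944863 -74.77234221 164.62217074]
side head top proj [302.70564603 250.37652359] expect 303.2 251; top [330.69620813 210.64211883]
```

View pics/c4.png

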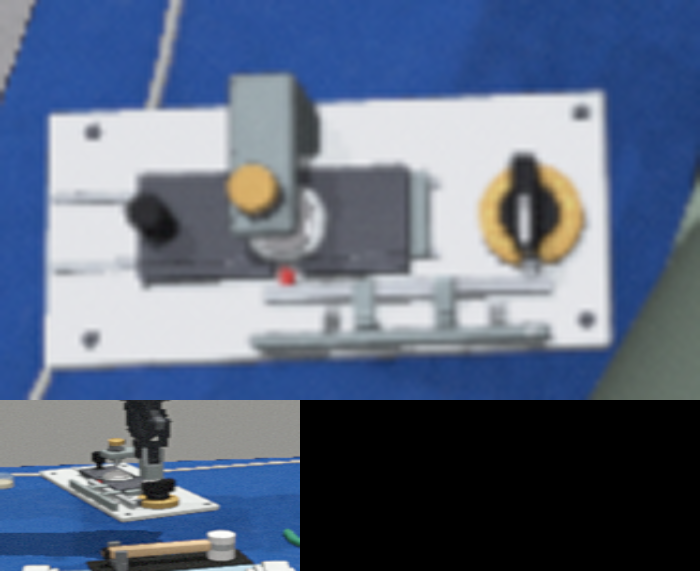

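The follower has dropped: the red tongue moved about 11 crop px (6 mm) into the slot and the pointer faces the roller at (530, 265). Now the mallet.

carry_out([
  [0.5,-6,-37,0,0,0,0],
  [0.5,-6,-38,0,0,0,0],
  [0.5,0,0,35,0,0,0],
  [0.5,0,0,38,0,0,0],
  [0.5,0,0,38,0,0,0],
  [0.5,0,0,33,0,0,0],
  [0.5,0,0,15,0,0,0],
  [0.5,0,0,4,0,0,0],
  [0.5,0,0,0,0,0,0],
])

```text
t: 8.8
tcp_pos: [465.5, -260.5, 17.0]
orientation: [[-0.989, 0.148, -0.001], [0.148, 0.989, 0.001], [0.001, 0.001, -1.0]]
contact_force: [0.1, 0.2, 0.2]
opening: 42.8
grasp_force: 0.0
```

carry_out([
  [0,0,0,0,0,0,0],
  [0,0,0,0,0,0,0],
  [0,0,0,0,0,0,0],
  [0,0,0,0,0,0,0],
  [0,0,0,0,0,0,0],
])

```text
t: 9.22
tcp_pos: [466.0, -261.6, 18.6]
orientation: [[-0.989, 0.149, 0.002], [0.149, 0.989, -0.001], [-0.002, -0.0, -1.0]]
contact_force: [-1.2, 1.5, 8.9]
opening: 15.0
grasp_force: 61.1
```

carry_out([
  [0,0,0,-8,0,0,0],
  [0,0,0,-20,0,0,0],
  [0,0,0,-32,0,0,0],
  [0,0,0,-35,0,0,0],
  [0,0,0,-35,0,0,0],
  [0,0,0,-30,0,0,0],
  [0,0,0,-15,0,0,0],
  [0,0,0,0,0,0,0],
])

```text
t: 9.88
tcp_pos: [466.3, -262.1, 196.6]
orientation: [[-0.989, 0.149, 0.006], [0.149, 0.989, -0.002], [-0.006, -0.001, -1.0]]
contact_force: [0.1, -0.6, -0.8]
opening: 14.7
grasp_force: 59.8
```

carry_out([
  [0,2,15,0,0,0,0],
  [0,3,30,0,0,0,0],
  [0,4,36,0,0,0,0],
  [0,4,38,0,0,0,0],
  [0,4,38,0,0,0,0],
  [0,4,38,0,0,0,0],
  [0,4,38,0,0,0,0],
  [0,4,38,0,0,0,0],
  [0,4,38,0,0,0,0],
  [0,4,38,0,0,0,0],
  [0,3,28,0,0,0,0],
  [0,1,12,0,0,0,0],
])

```text
t: 10.88
tcp_pos: [481.4, 131.6, 192.0]
orientation: [[-0.989, 0.145, -0.001], [0.145, 0.989, 0.001], [0.001, 0.001, -1.0]]
contact_force: [-0.3, 0.3, -3.0]
opening: 14.7
grasp_force: 59.7
```

```bash
python3 - <<'E'
from h import *
im=bot.camera("top");sd=bot.camera("side")
a=cv2.resize(im[150:250,120:270],(540,360),interpolation=cv2.INTER_CUBIC)
b=cv2.resize(sd[120:220,205:305],(260,260),interpolation=cv2.INTER_CUBIC)
cv2.imwrite("pics/c5.png",np.hstack([a,np.pad(b,((0,100),(0,0),(0,0)))]))
o=bot.get_obs();O=np.array(o["orientation"]);print(o["t"],o["tcp_pos"],np.round(O,3),o["joint_pos"],o["contact_force"],o["opening"])
f=o["tcp_pos"]+O@np.array([-55,0,12]);print("face",f,"delta to punch tool",O.T@(np.array([538,122.4,128])-f), "exp headtop px",proj("top",f+[0,0,50]),proj("side",f+[0,0,50]))
E
```

```text
10.9833 [481.58830301 129.50159087 191.91301558] [[-0.989  0.145 -0.001]
 [ 0.145  0.989  0.   ]
 [ 0.001  0.    -1.   ]] [-27.60814009  21.64206429   7.38922933 113.04679734  -3.8517324
  45.57335037  63.60119407] [ 1.44171003  0.16818979 -1.81212153] 14.86712161891271
face [535.99431406 121.50470431 179.86993594] delta to punch tool [-1.89475213  1.16800427 51.8686829 ] exp headtop px [177.03457978 189.18421929] [252.15855168 147.26510791]
```

View pics/c5.png

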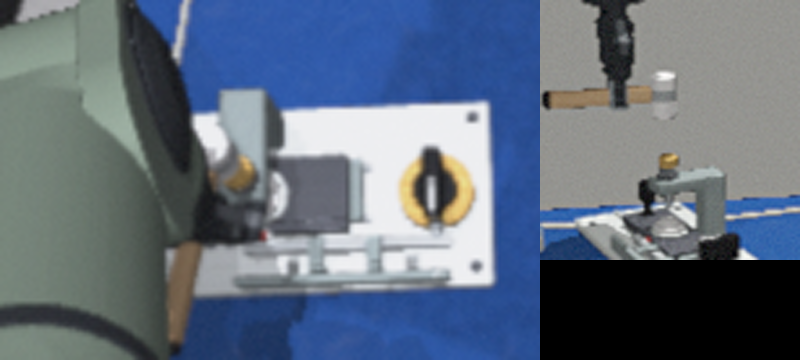

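The mallet is level and the head is over the cap. Now I'll press.

carry_out([
  [0,-2,1,15,0,0,0],
  [0,0,0,20,0,0,0],
  [0,0,0,10,0,0,0],
  [0,0,0,5,0,0,0],
  [0,0,0,4,0,0,0],
  [0,0,0,4,0,0,0],
  [0,0,0,3,0,0,0],
  [0,0,0,1,0,0,0],
  [0,0,0,0,0,0,0],
])

```text
t: 11.73
tcp_pos: [484.5, 127.8, 130.5]
orientation: [[-0.989, 0.149, 0.001], [0.149, 0.989, -0.0], [-0.001, 0.0, -1.0]]
contact_force: [-0.6, -2.6, 2.0]
opening: 15.0
grasp_force: 60.6
```

carry_out([
  [0,0,0,2,0,0,0],
  [0,0,0,1,0,0,0],
  [0,0,0,0,0,0,0],
])

```text
t: 11.98
tcp_pos: [484.6, 128.0, 127.8]
orientation: [[-0.989, 0.149, 0.001], [0.149, 0.989, 0.0], [-0.001, 0.0, -1.0]]
contact_force: [-3.9, -3.0, 13.5]
opening: 15.1
grasp_force: 61.9
```

carry_out([
  [0,0,0,-4,0,0,0],
  [0,0,0,-8,0,0,0],
  [0,0,0,-20,0,0,0],
  [0,0,0,-30,0,0,0],
  [0,0,0,-10,0,0,0],
  [0,0,0,0,0,0,0],
])

```text
t: 12.48
tcp_pos: [485.4, 128.7, 201.9]
orientation: [[-0.989, 0.149, 0.004], [0.149, 0.989, 0.002], [-0.004, 0.002, -1.0]]
contact_force: [0.3, 0.3, -1.7]
opening: 14.6
grasp_force: 59.8
```

carry_out([
  [0,-2,-15,0,0,0,0],
  [0,-3,-30,0,0,0,0],
  [0,-4,-36,0,0,0,0],
  [0,-4,-38,0,0,0,0],
  [0,-4,-38,0,0,0,0],
  [0,-4,-38,0,0,0,0],
  [0,-4,-38,0,0,0,0],
  [0,-4,-38,0,0,0,0],
  [0,-4,-38,0,0,0,0],
  [0,-4,-38,0,0,0,0],
  [0,-3,-28,0,0,0,0],
  [0,-1,-12,0,0,0,0],
])

```text
t: 13.48
tcp_pos: [465.9, -264.7, 198.6]
orientation: [[-0.988, 0.153, -0.001], [0.153, 0.988, -0.001], [0.001, -0.001, -1.0]]
contact_force: [-0.6, -0.2, -3.0]
opening: 15.2
grasp_force: 59.8
```

carry_out([
  [0,0,0,0,0,0,0],
  [0,0,0,0,0,0,0],
  [0,0,0,0,0,0,0],
])

```text
t: 13.73
tcp_pos: [467.3, -259.4, 198.8]
orientation: [[-0.989, 0.148, -0.001], [0.148, 0.989, 0.001], [0.001, 0.001, -1.0]]
contact_force: [-0.4, -0.2, -2.1]
opening: 15.1
grasp_force: 59.7
```

```bash
python3 - <<'E'
from h import *
im=bot.camera("top");sd=bot.camera("side")
a=cv2.resize(im[165:245,120:270],(450,240),interpolation=cv2.INTER_CUBIC)
b=cv2.resize(sd[160:260,205:325],(360,300),interpolation=cv2.INTER_CUBIC);a=np.pad(a,((0,60),(0,0),(0,0)))
c=np.hstack([a,b])[:,:800];cv2.imwrite("pics/c6.png",c)
o=bot.get_obs();O=np.array(o["orientation"]);print(o["t"],o["tcp_pos"],np.round(O,3),o["contact_force"],o["opening"])
print("delta",O.T@(np.array([466.0,-261.9,18.6])-o["tcp_pos"]))
h=cv2.cvtColor(im,cv2.COLOR_BGR2HSV)[165:245,135:265]
for k,(f) in {"now":im,"start":cv2.imread("pics/top0.png")}.items():
    h=cv2.cvtColor(f,cv2.COLOR_BGR2HSV);m=cv2.inRange(h,(12,100,120),(28,255,255))[185:208,175:200]
    n=cv2.findNonZero(m)
    print(k,n[:,0].mean(0)+[175,185],len(n))
E
```

```text
13.8333 [ 467.46462843 -259.39434495  199.1140478 ] [[-0.989  0.147 -0.   ]
 [ 0.147  0.989  0.001]
 [ 0.     0.    -1.   ]] [-1.1497864   0.43635563 -1.80837699] 15.018075079900624
delta [  1.03147096  -2.78036609 180.51302039]
now [184.93846154 197.32307692] 65
start [185.       197.296875] 64
```

View pics/c6.png

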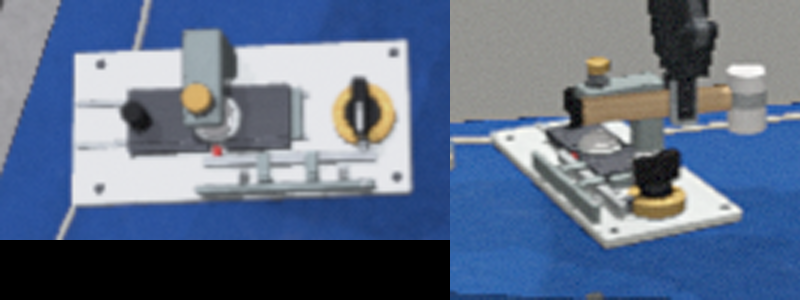

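The punch is back up (cap at the same pixel), the carriage is still locked and the mallet is level. Now I'll lower it onto its rest.

carry_out([
  [0,1,-2.8,20,0,0,0],
  [0,0,0,35,0,0,0],
  [0,0,0,35,0,0,0],
  [0,0,0,30,0,0,0],
  [0,0,0,20,0,0,0],
  [0,0,0,10,0,0,0],
  [0,0,0,8,0,0,0],
  [0,0,0,7,0,0,0],
  [0,0,0,6,0,0,0],
  [0,0,0,4,0,0,0],
  [0,0,0,3,0,0,0],
  [0,0,0,0,0,0,0],
])

```text
t: 14.83
tcp_pos: [465.9, -263.4, 21.3]
orientation: [[-0.989, 0.149, 0.0], [0.149, 0.989, -0.0], [-0.0, -0.0, -1.0]]
contact_force: [0.0, 0.2, -2.4]
opening: 14.7
grasp_force: 59.7
```

carry_out([
  [0,0,0,1,0,0,0],
  [0,0,0,1,0,0,0],
  [0,0,0,0,0,0,0],
])

```text
t: 15.08
tcp_pos: [465.9, -263.4, 19.4]
orientation: [[-0.989, 0.149, 0.0], [0.149, 0.989, -0.0], [-0.0, -0.0, -1.0]]
contact_force: [0.2, 0.7, -2.1]
opening: 15.1
grasp_force: 59.7
```

carry_out([
  [0,0,1,0.7,0,0,0],
  [0,0,0,0.7,0,0,0],
  [0,0,0,0,0,0,0],
])

```text
t: 15.33
tcp_pos: [466.0, -262.4, 18.4]
orientation: [[-0.989, 0.149, 0.0], [0.149, 0.989, 0.0], [-0.0, 0.0, -1.0]]
contact_force: [-3.8, 2.7, 10.5]
opening: 14.9
grasp_force: 61.5
```

carry_out([
  [0,0,0,0.7,0,0,0],
  [0,0,0,0,0,0,0],
])

```text
t: 15.5
tcp_pos: [466.0, -262.4, 18.3]
orientation: [[-0.989, 0.149, 0.001], [0.149, 0.989, 0.0], [-0.001, 0.0, -1.0]]
contact_force: [-7.8, 5.1, 26.7]
opening: 14.8
grasp_force: 63.9
```

carry_out([
  [0,0,0,-0.8,0,0,0],
  [0.5,0,0,0,0,0,0],
  [0.5,0,0,0,0,0,0],
  [0.5,0,0,0,0,0,0],
  [0.5,0,0,-10,0,0,0],
  [0.5,0,0,-30,0,0,0],
  [0.5,0,0,-38,0,0,0],
  [0.5,0,0,-38,0,0,0],
  [0.5,0,0,-38,0,0,0],
  [0.5,-5,35,0,0,0,0],
  [0.5,0,38,0,0,0,0],
  [0.5,0,30,0,0,0,0],
])

```text
t: 16.5
tcp_pos: [486.7, -159.2, 173.3]
orientation: [[-0.989, 0.149, 0.002], [0.149, 0.989, 0.0], [-0.002, 0.001, -1.0]]
contact_force: [1.5, -0.0, -0.2]
opening: 42.9
grasp_force: 0.0
```

carry_out([
  [0.5,0,0,0,0,0,0],
  [0.5,0,0,0,0,0,0],
])

```text
t: 16.67
tcp_pos: [486.6, -159.7, 172.7]
orientation: [[-0.989, 0.146, 0.001], [0.146, 0.989, 0.0], [-0.0, 0.0, -1.0]]
contact_force: [-0.2, -0.3, -0.1]
opening: 42.7
grasp_force: 0.0
```

```bash
python3 - <<'E'
from h import *
im=bot.camera("top");sd=bot.camera("side")
s0=cv2.imread("pics/side0.png");t0=cv2.imread("pics/top0.png")
for k,f in {"start":t0,"now":im}.items():
    hs=cv2.cvtColor(f,cv2.COLOR_BGR2HSV)
    w=cv2.inRange(hs,(0,0,170),(180,50,255))[195:222,315:341];n=cv2.findNonZero(w)[:,0]+[315,195]
    m=cv2.inRange(hs,(5,60,120),(25,255,255))[200:275,300:350];q=cv2.findNonZero(m)[:,0]
    l=cv2.fitLine(q.astype(np.float32),cv2.DIST_L2,0,.01,.01).ravel()
    r=cv2.inRange(hs,(0,150,120),(6,255,255))[200:230,180:210];rr=cv2.findNonZero(r)
    print(k,"head",n.mean(0),"handle",q.mean(0),np.degrees(np.arctan2(l[1],l[0])),"tongue",None if rr is None else rr[:,0].mean(0))
for k,f in {"start":s0,"now":sd}.items():
    w=cv2.inRange(cv2.cvtColor(f,cv2.COLOR_BGR2HSV),(0,0,170),(180,50,255))[245:275,290:312];print(k,"side head",cv2.findNonZero(w)[:,0].mean(0))
o=bot.get_obs();print(o["t"],o["tcp_pos"],o["contact_force"])
E
```

```text
start head [330.69387755 210.69387755] handle [26.41221374 37.74427481] -81.64948 tongue [12.  16.5]
now head [330.35051546 210.34020619] handle [26.08333333 37.07936508] -81.59577 tongue [12. 15.]
start side head [12.85714286 10.31428571]
now side head [12.68269231 10.03846154]
16.7667 [ 486.08338824 -161.96198518  172.45248814] [-0.38564011 -1.2238204  -1.20837016]
```

The mallet is back within about 1 mm of where it stood, upright and clear of the robot. I'm handing the job in.

```bash
python3 -c "
from plant import bot
print(bot.close_job())"
```

```text
the job is handed in; nothing more can be done
None
```

I handed the job in at about 17 s: carriage home and locked, punch driven down with the mallet and back up, mallet back within about 1 mm of its spot; the bystanders were not touched by design but not re-measured, and no verdict came back.

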